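# Slide the sample carrier under the drag spring

### The arm

A 6-joint arm with a two-finger parallel gripper is mounted at the origin on the work surface. World frame = base frame: x ahead of the robot, y to its left, z up, the work surface at z = 0. Lengths are in m, angles in rad, forces in N, time in s.
With the tool pointing down it reaches from about 0.3 to 0.825 m from the base axis. Payload 5.4 kg.
Tool frame: the origin (TCP) lies at the very end of the fingers, on their centre line; the grasp point (between the pads) lies 19 mm behind it; z points along the fingers, x is the direction in which the jaws open and shut, and the axes are right-handed (so a half turn about z gives the same grasp; the last joint's range is limited). The gripper opens to 92 mm and grips with 3 to 60 N. Pads are 20 mm wide; open, the fingers measure 128 mm over their backs; the gripper's body (75 mm by 189 mm) begins 69 mm behind the grasp point.
Start: joints at [-1.444, 0.158, 1.597, -0, 1.386, -0.21], TCP at [0.19, -0.543, 0.215] pointing down, gripper open.
Joint ranges: [-2.91, 2.91], [-0.94, 2.29], [0.18, 2.7], [-1.29, 4.43], [0.17, 2.64], [-3, 3]. Speed limits (rad/s): [2.57, 2.57, 3.14, 3.14, 3.14, 3.14].

### API

Orientations are given as a rotation vector (axis times angle).
In Python, from workcell import bot gives the robot as it stands. Calls block until the motion is done:
- bot.goto(position, orientation): joint-space move of the TCP to a pose.
- bot.line_to(position, rot=None, max_speed=0.15): straight line of the TCP; rot=None keeps the orientation; max_speed is the mean speed in m/s.
- bot.set_joints(angles): joint-space move.
- bot.set_gripper(opening, newtons=None): opening from 0.0 (shut) to 1.0 (fully open); newtons is the grip in N (None keeps the last); returns when the fingers have stopped.
- bot.hold(seconds).
- bot.inverse_kinematics(position, orientation): joint angles nearest the present ones, or None.
- bot.read_camera(name): name is "scene" or "side" or "wrist"; returns a dict with "pixels" (480x640x3 uint8, blue, green, red), "fx", "fy", "cx", "cy" (pixels), "k1" (the pictures are not rectified: a ray, as slopes to the right and down, at radius r is drawn at 1 + k1 r^2 times it, then the intrinsics apply), "R" (3x3) and "t" (3): a world point X has camera coordinates R X + t. Camera axes: x right, y down, z forward; pixel columns grow to the right and rows downward; lengths in m; the calibration is good to about 2 mm. A picture is of the moment at which its call begins. There is no depth.
A pose or a line that the arm cannot do raises bot.MotionError and nothing moves.
- bot.job_done(): hands the job in, once; it reports no verdict.
Readings, each from a call of its own:
- bot.current_clock(): time.
- bot.current_joints(): joint angles.
- bot.current_joint_vel(): joint speeds.
- bot.current_effort(): joint torques, N m.
- bot.current_ee_pos(): TCP position.
- bot.current_tool_rot(): TCP orientation.
- bot.current_contact_force(): force on the tool from outside, world axes, zero at the start.
- bot.current_ft_torque(): the same for the moment, N m.
- bot.current_opening(): opening from 0.0 (shut) to 1.0 (fully open).
Only numpy, scipy, OpenCV 4.12 (cv2) and the standard library are available. Lean on these libraries where they do the work, as an engineer would, in place of code of your own. Each camera call takes 0.05 s, during which the arm holds its last target. There are 200 camera calls.

### The job

Load the flat orange sample carrier into the reader's loading dock: with closed fingertips on the thumb deck behind its cross rib, press it down against the sprung bed, keep pressing while you slide it under the steel bar and the leaf spring until its front edge is fully home against the end stop, then let go. Do not ram it against the bar to force it through, only push it - never pick it up or tip it - and leave the tube rack, the jar and the mouse where they are.

Things in the scene. Friction and masses are not known exactly. Their poses are not given: they have to be found in the camera images.
- dock: Fixed loading dock: a channel 88 mm wide between grey side rails (tops 31 mm above the bench), open end at x = -150 mm, a white reader head (67 mm high, x from 134 to 199 mm) at its closed end. Origin: on the bench surface, mid-width; x runs along the channel in the loading direction, z up. The carrier is home when its origin is at x = +43 mm.
- bar: The dock's fixed steel bridge bar. Origin: middle of its underside, 57 mm along the dock's x and 33 mm above the bench; axes as the dock. The bar is 14 mm long in x, 12 mm high, and spans the channel. On the raised bed the carrier's top is 38 mm high, 5 mm too high: it jams against the bar unless pressed down.
- stop (a point): Middle of the end stop's face at the closed end of the channel (dock x = +118 mm), 33 mm above the bench; the stop is 42 mm high. The carrier's front edge meets this face when home.
- carrier: Loose orange carrier lying lengthwise in the channel before the bar: a plate 150 (x) x 84 (y) x 12 mm thick, 0.17 to 0.35 kg. Origin: centre of its underside; x towards its front edge at +75 mm, z up. The front part has round white wells and goes under the bar; the rib stays outside, 23 mm short of the bar when home. It slides easily (friction about 0.3).
- deck (a point): Point on the carrier's thumb deck, 12 mm above its underside, 16 mm behind the rib's back face; axes as the carrier. The flat deck reaches from 37 mm behind this point to 16 mm ahead of it. There a cross rib (6 mm thick, 70 mm wide, 10 mm high) stands on the plate: a closed fingertip pressing on the deck pushes on the rib's back face.
- bed (a joint): Sprung dark steel bed that carries the carrier, always level: 0 = raised (its top 26 mm above the bench), grows as it is pressed down to its stop at 0.008 m (top 18 mm high). Upward spring about 7 N raised, 13 N fully down. The carrier clears the bar when this is above 0.005; once under the bar, the bar keeps it near 0.005.
- leaf (a joint): Steel drag spring, 34 mm wide, 53 mm long, behind the bar, slanting down in the loading direction, its lowest point 27 mm above the bench, 46 mm behind the bar. 0 = at rest, grows (rad) as the carrier lifts it, about 0.07 to 0.13 with the carrier home. It presses down on the carrier with 3 to 7 N.
- rack: Bystander: orange rack of 12 white tubes with green caps, 110 x 88 mm, 98 mm high, beside the dock. Origin: centre of its underside.
- jar: Bystander: white plastic jar with a screw cap, 54 mm across, 85 mm high, beside the dock. Origin: centre of its underside.
- mouse: Bystander: grey computer mouse, 100 x 58 mm, 32 mm high, beside the dock. Origin: centre of its underside.
Not all that is in view belongs to the job. There is more than one size of the carrier; the one meant has the size given above.

How it is judged:
On the way, in this order (a step that is already met when the one before it is completed fails the run):
1. the carrier is pressed down on the sprung bed before it is home (value of joint bed above 0.0045 m and contact force between the fingers and carrier above 2 N and x of carrier in the frame of dock below 0.02 m), for 0.1 s.
2. the carrier is home under the drag spring (x of carrier in the frame of dock above 0.038 m and value of joint leaf above 0.04 rad), for 0.1 s.
At the end, for the whole second after the job is handed in: The carrier lies flat and still in the channel with its front edge within 5 mm of the end stop, held down under the bar and the leaf spring (bed still at least 3 mm down, leaf raised by the carrier) (all of step 2 and x of carrier in the frame of dock below 0.047 m and y of carrier in the frame of dock between -0.006 and 0.006 m and value of joint bed above 0.003 m and angle between carrier's own z axis and vertical below 0.06 rad and angle between the x axis of carrier and the x axis of dock, either way round below 0.08 rad and linear speed of carrier below 0.02 m/s); the robot touches nothing.
It fails at once if the carrier is lifted (more than 12 mm above where it lay) or tipped (height (world z) of carrier above 0.038 m or angle between carrier's own z axis and vertical above 0.2 rad).
It fails at once if the carrier is rammed against the bar (contact force between carrier and bar above 30 N).
It fails at once if the tube rack is moved by more than 20 mm or tipped (distance of rack from where it was at the start of the episode above 0.02 m or angle between rack's own z axis and vertical above 0.3 rad).
It fails at once if the jar is moved by more than 20 mm or tipped (distance of jar from where it was at the start of the episode above 0.02 m or angle between jar's own z axis and vertical above 0.3 rad).
It fails at once if the mouse is moved by more than 20 mm or tipped (distance of mouse from where it was at the start of the episode above 0.02 m or angle between mouse's own z axis and vertical above 0.3 rad).
It also fails if it takes over 45 s, if anything falls off the work surface, if the arm or the gripper's body presses on something with over 40 N, if the wrist force passes 120 N, or if a joint passes its speed limit or range.

## Working session

There is one attempt and no reset: what is moved stays moved. The work goes in short steps, each a Python script; the robot and the scene stay as the last script left them, time stands still between calls to the robot, and variables do not carry over. Pictures are saved under pics/ and viewed, about 8 in all and at most 12, crops included, and the job is handed in when it is done.

```bash
mkdir -p pics; ls
python3 - <<'E'
from workcell import bot
import cv2,numpy as np
for n in("scene","side","wrist"):
    c=bot.read_camera(n); cv2.imwrite(f"pics/{n}0.png",c["pixels"]); R=np.array(c["R"]);print(n,c["fx"],c["k1"],-R.T@c["t"],R[2])
print(bot.current_clock(),bot.current_tool_rot())
E
```

```text
pics
scene 543.6943800922909 -0.057187523928103244 [ 1.36037167 -0.08309297  0.58077438] [-0.84488213  0.12990998 -0.5189389 ]
side 543.9655995224259 -0.0237771974877625 [0.24415135 0.70704391 0.88577915] [ 0.26025466 -0.58452722 -0.76850208]
wrist 386.6179018117298 -0.013176204024943785 [ 0.25722591 -0.51941302  0.38384352] [-0.2387416  -0.08209079 -0.96760712]
0.15 [-2.56148917e+00  1.81712950e+00  1.49308422e-03]
```

View pics/scene0.png

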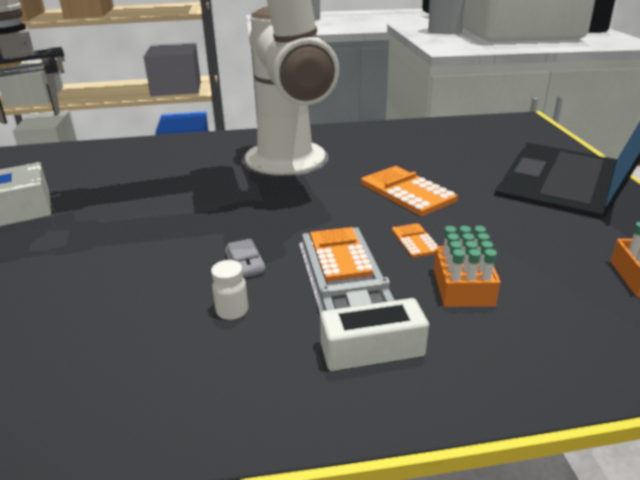

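View pics/side0.png

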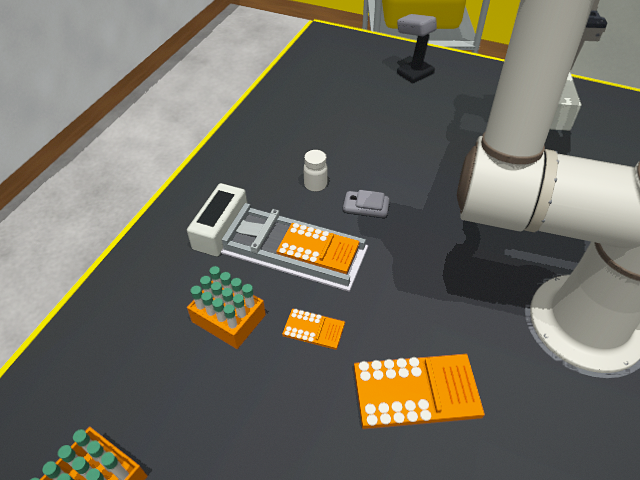

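Three orange plates could be the carrier. One is in the channel (side 320,248; scene 340,253), a small one lies loose (side 314,327; scene 415,240), and a large one lies loose (side 420,390; scene 408,188). The description picks the one in the channel. I'll measure all three and check that one in a crop.

```bash
cat > h.py <<'E'
import cv2,numpy as np
from workcell import bot
def ray(c,px,z):
    px=np.atleast_2d(px).astype(float)
    d=np.c_[(px[:,0]-c["cx"])/c["fx"],(px[:,1]-c["cy"])/c["fy"]]
    s=d.copy()
    for _ in range(10): s=d/(1+c["k1"]*(s**2).sum(1,keepdims=True))
    R=np.array(c["R"]);o=-R.T@np.array(c["t"]);w=np.c_[s,np.ones(len(s))]@R
    return o+w*((z-o[2])/w[:,2])[:,None]
def proj(c,X):
    p=np.atleast_2d(X)@np.array(c["R"]).T+np.array(c["t"]);s=p[:,:2]/p[:,2:]
    s=s*(1+c["k1"]*(s**2).sum(1,keepdims=True))
    return s*[c["fx"],c["fy"]]+[c["cx"],c["cy"]]
def orange(c):
    h=cv2.cvtColor(c["pixels"],cv2.COLOR_BGR2HSV)
    return cv2.inRange(h,(5,150,90),(22,255,255))
E
python3 - <<'E'
from h import *
for n,seeds in(("scene",[(340,253),(415,240),(408,188)]),("side",[(320,248),(314,327),(420,390)])):
    c=bot.read_camera(n)
    m=cv2.morphologyEx(orange(c),cv2.MORPH_CLOSE,np.ones((5,5)))
    cs,_=cv2.findContours(m,0,2)
    for i,s in enumerate(seeds):
        k=[k for k in cs if cv2.pointPolygonTest(k,s,False)>=0]
        if not k: print(n,s,"none");continue
        P=ray(c,k[0][:,0],.038 if i==0 else .012)[:,:2]
        r=cv2.minAreaRect((P*1000).astype(np.float32)); print(n,s,np.round(r[0],1),np.round(r[1],1),r[2])
    x0,y0=(285,215) if n=="scene" else (180,170)
    cv2.imwrite(f"pics/{n}c.png",cv2.resize(c["pixels"][y0:y0+150,x0:x0+200],None,fx=4,fy=4,interpolation=cv2.INTER_CUBIC))
E
```

```text
scene (340, 253) [540.1  55.6] [164.5  82.5] 3.2958996295928955
scene (415, 240) [563.4 259.4] [287.1 132.6] 5.714931011199951
scene (408, 188) [259.2 267.8] [225.7 147.9] 28.250471115112305
side (320, 248) [533.9  61.3] [151.9  89.9] 2.952704429626465
side (314, 327) [471.  225.8] [106.   62.8] 7.128931999206543
side (420, 390) [258.4 266.4] [206.6 120.6] 28.370845794677734
```

View pics/sidec.png

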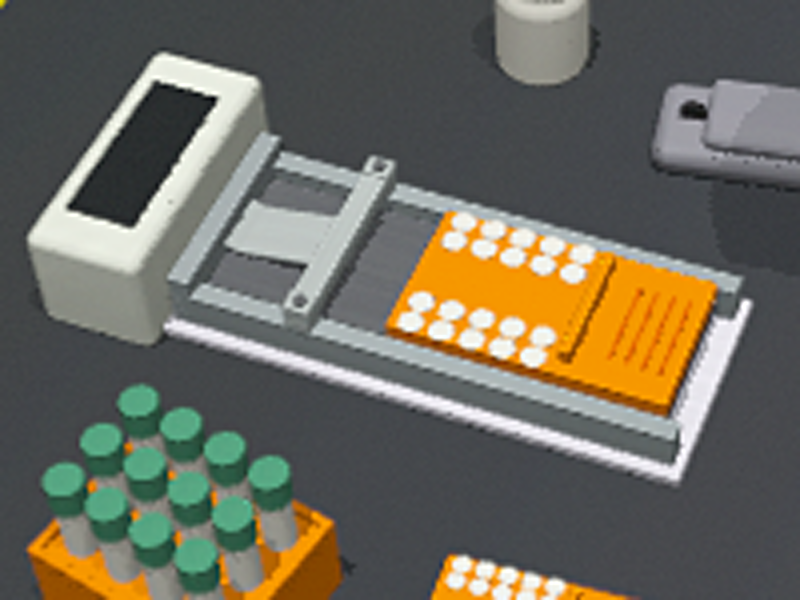

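View pics/scenec.png

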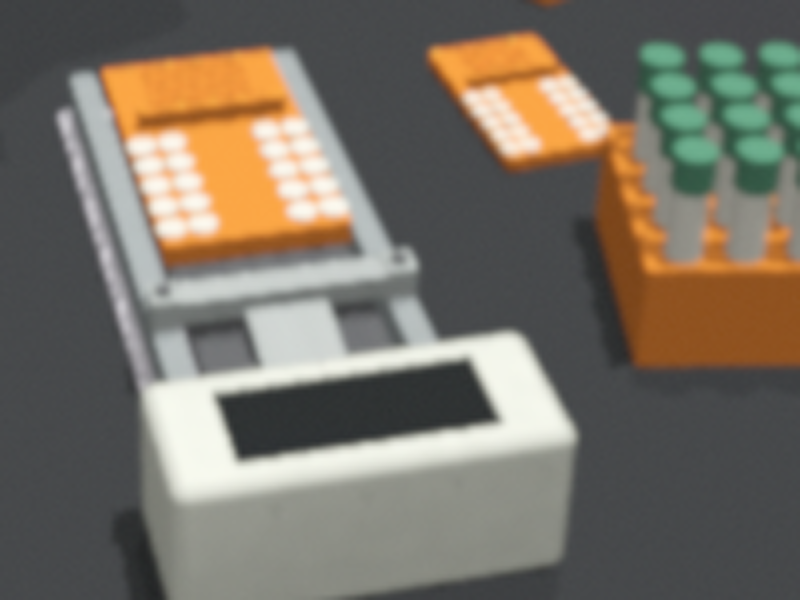

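The crop confirms it: the plate in the channel measures about 150 x 84 mm, with wells towards the bar and the rib at crop (590,310). Next I'll localise the plate corners and the bar screws from the side and scene crops.

Run:
```python
from h import *
np.set_printoptions(precision=1,suppress=True)
for n,o,pts in(("side",(180,170),dict(ff=(450,211,38),fn=(388,326,38),bf=(718,285,38),bn=(668,405,38),screwF=(379,167,45),screwN=(298,300,45),railF=(740,281,31),railN=(678,428,31),ribF=(612,258,48),ribN=(567,357,48),stopF=(278,138,42),stopN=(190,282,42))),
 ("scene",(285,215),dict(fn=(351,224,38),ff=(165,248,38),bf=(102,66,38),bn=(272,48,38),screwF=(163,290,45),screwN=(397,257,45)))):
    c=bot.read_camera(n)
    for k,(u,v,z) in pts.items(): print(n,k,ray(c,((u+.5)/4+o[0]-.5,(v+.5)/4+o[1]-.5),z/1000)[0,:2]*1000)
```

```text
side ff [610.2  21.2]
side fn [605.3 104.5]
side bf [462.1  13.6]
side bn [457.1  95.4]
side screwF [655.5  13. ]
side screwN [651.8 112.2]
side railF [454.4   0.8]
side railN [449.1 101.5]
side ribF [515.7  26.1]
side ribN [511.2  94.6]
side stopF [717.   12.7]
side stopN [709.8 121.2]
scene fn [609.3 101.6]
scene ff [613.2  19.7]
scene bf [458.8  11.7]
scene bn [456.1  96.2]
scene screwF [651.7  13.3]
scene screwN [645.6 113. ]
```

```bash
cat >> h.py <<'E'
from scipy.spatial.transform import Rotation as Ro
yaw=0.056; u=np.array([np.cos(yaw),np.sin(yaw),0]); v=np.array([-u[1],u[0],0])
carr=np.array([.534,.058,0])
def rot(s): return Ro.from_matrix(np.c_[s*v,np.cross([0,0,-1],s*v),[0,0,-1]]).as_rotvec()
E
python3 - <<'E'
from h import *
np.set_printoptions(precision=4,suppress=True)
p=carr-.037*u
q=np.array(bot.current_joints())
rs=[(np.abs(np.array(j)-q).max(),s) for s in(1,-1) if (j:=bot.inverse_kinematics(p+[0,0,.2],rot(s))) is not None]
print(rs); s=min(rs)[1]
bot.set_gripper(0.0,20)
bot.goto(p+[0,0,.2],rot(s)); 
bot.line_to(p+[0,0,.05])
print(bot.current_clock(),bot.current_ee_pos(),bot.current_contact_force(),bot.current_opening(),bot.current_joints())
c=bot.read_camera("side")
cv2.imwrite("pics/side1.png",cv2.resize(c["pixels"][170:320,180:380],None,fx=4,fy=4,interpolation=cv2.INTER_CUBIC))
E
```

```text
[(np.float64(1.5467333163665855), 1), (np.float64(1.5948593372232074), -1)]
5.2417 [0.498  0.0558 0.051 ] [-0.1488 -0.3238 -0.0297] 0.0033682144237439913 [-0.1301  0.1654  1.9397 -0.      1.0346 -1.7568]
```

View pics/side1.png

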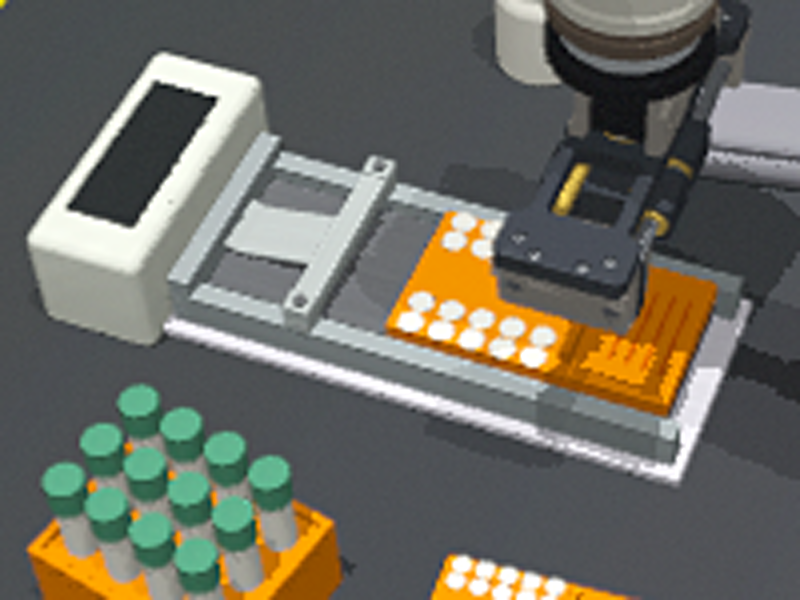

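The closed gripper is above the deck, though the tips are hidden behind its body (crop 600,300). I'll descend with force readings: first contact near 0.038 means the deck, near 0.048 means the rib.

Run:
```python
from h import *
np.set_printoptions(precision=2,suppress=True)
p=carr-.037*u
f0=np.array(bot.current_contact_force())
for z in np.arange(.049,.0295,-.0015):
    bot.line_to(p+[0,0,z],max_speed=.03)
    f=np.array(bot.current_contact_force())-f0; e=np.array(bot.current_ee_pos())
    print(f"{z*1000:.1f}",e*1000,f,round(bot.current_clock(),2))
    if f[2]>3 and e[2]>.0425: print("RIB?");bot.line_to(p+[0,0,.055]);break
    if f[2]>22 or e[2]<.0312: break
bot.hold(.2);print(np.array(bot.current_contact_force())-f0,np.array(bot.current_ee_pos()))
```

```text
49.0 [497.33  55.91  49.37] [0.05 0.42 0.34] 5.54
47.5 [496.93  55.95  47.38] [ 0.46  0.81 -0.69] 5.79
46.0 [496.95  55.94  45.85] [0.49 0.73 0.8 ] 6.04
44.5 [496.93  55.95  44.35] [ 0.08  0.87 -0.15] 6.29
43.0 [496.93  55.97  42.86] [-0.06  0.55 -0.1 ] 6.54
41.5 [496.93  55.97  41.36] [ 0.93  0.71 -0.42] 6.79
40.0 [496.96  55.92  39.89] [ 0.34  1.07 -0.5 ] 7.04
38.5 [497.04  55.93  38.44] [-0.45  0.57  0.14] 7.29
37.0 [497.26  55.91  37.35] [-1.13  0.68  4.24] 7.54
35.5 [497.49  55.88  35.94] [-1.33  0.13  6.02] 7.79
34.0 [497.64  55.85  34.62] [ 0.27 -0.2   6.56] 8.04
32.5 [497.77  55.83  33.28] [-0.7   0.56  8.55] 8.29
31.0 [497.89  55.87  31.94] [-0.72  2.36  9.32] 8.54
29.5 [497.98  55.82  30.58] [-2.28  0.86  9.81] 8.79
[-1.52  2.22  9.56] [0.5  0.06 0.03]
```

Contact came at z = 38 mm, so it's on the deck. The bed is now about 7 mm down. Next is the slide, while monitoring force.

Run:
```python
from h import *
np.set_printoptions(precision=2,suppress=True)
p=carr-.037*u; s=0; base=np.array(bot.current_contact_force())@u
while s<.122:
    s+=.005 if s<.09 else .002
    bot.line_to(p+s*u+[0,0,.0293],max_speed=.035)
    f=np.array(bot.current_contact_force()); e=np.array(bot.current_ee_pos())-p
    print(f"{s*1000:.0f} act {e@u*1000:.1f} {e@v*1000:.1f} z {e[2]*1000:.1f} F {f@u:.1f} {f@v:.1f} {f[2]:.1f} t {bot.current_clock():.1f}")
    if -f@u>(14 if s<.088 else 20): print("stop");break
c=bot.read_camera("side")
cv2.imwrite("pics/side2.png",cv2.resize(c["pixels"][170:320,180:380],None,fx=4,fy=4,interpolation=cv2.INTER_CUBIC))
```

```text
5 act 6.3 -0.2 z 30.6 F -2.0 -0.0 9.5 t 9.3
10 act 11.4 -0.3 z 30.6 F -1.5 -0.9 10.4 t 9.6
15 act 16.3 -0.2 z 30.6 F -1.3 0.5 10.3 t 9.9
20 act 21.4 -0.3 z 30.6 F -2.4 0.3 9.1 t 10.2
25 act 26.4 -0.2 z 30.7 F -1.4 1.4 8.7 t 10.4
30 act 31.3 -0.2 z 30.6 F -1.1 0.1 9.7 t 10.7
35 act 36.3 -0.2 z 30.6 F -2.1 -0.0 9.2 t 11.0
40 act 41.3 -0.2 z 30.7 F -1.5 -0.7 9.5 t 11.3
45 act 46.3 -0.2 z 30.7 F -0.7 0.4 9.1 t 11.6
50 act 51.4 -0.2 z 30.7 F -1.6 -0.2 9.3 t 11.9
55 act 56.3 -0.2 z 30.7 F -1.1 0.1 9.4 t 12.2
60 act 61.3 -0.2 z 30.7 F -1.6 -0.6 9.4 t 12.5
65 act 66.3 -0.2 z 30.7 F -1.1 0.1 9.8 t 12.8
70 act 71.3 -0.2 z 30.7 F -1.5 -0.1 9.2 t 13.1
75 act 76.3 -0.2 z 30.7 F -1.1 0.2 10.0 t 13.4
80 act 80.8 -0.1 z 30.4 F -2.0 0.2 7.7 t 13.7
85 act 85.6 -0.1 z 30.4 F -1.9 0.4 8.8 t 13.9
90 act 90.5 -0.1 z 30.4 F -3.1 0.5 8.9 t 14.2
92 act 91.9 -0.1 z 30.4 F -4.1 -0.2 10.4 t 14.5
94 act 93.8 -0.1 z 30.4 F -5.9 -0.8 11.9 t 14.7
96 act 95.7 -0.1 z 30.4 F -5.1 0.9 10.1 t 15.0
98 act 97.7 -0.0 z 30.4 F -6.2 1.2 10.8 t 15.2
100 act 99.7 -0.1 z 30.4 F -6.3 -0.3 11.0 t 15.5
102 act 101.7 -0.1 z 30.3 F -5.5 -0.9 10.4 t 15.7
104 act 103.7 -0.1 z 30.4 F -5.3 -0.1 10.6 t 16.0
106 act 105.9 -0.1 z 30.4 F -4.5 -0.7 10.5 t 16.2
108 act 107.9 -0.0 z 30.4 F -4.1 -0.0 10.0 t 16.5
110 act 109.8 -0.0 z 30.3 F -4.9 0.4 11.8 t 16.7
112 act 109.9 -0.0 z 30.3 F -11.3 -0.4 17.4 t 17.0
114 act 110.0 0.0 z 30.3 F -18.4 0.3 23.1 t 17.2
116 act 110.1 0.0 z 30.3 F -24.6 -1.4 28.4 t 17.5
stop
```

View pics/side2.png

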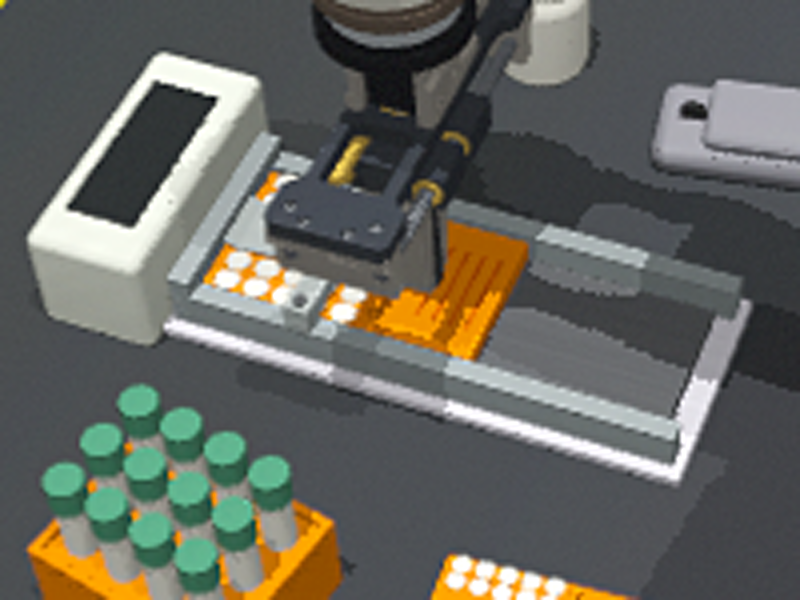

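The carrier's front edge is at the end stop (crop 205,285). Force rose sharply while the tool stayed at 110 mm, so it has stopped hard. I'll ease off, lift straight up, retreat and look.

Run:
```python
from h import *
np.set_printoptions(precision=1,suppress=True)
p=carr-.037*u
bot.line_to(p+.1115*u+[0,0,.0293],max_speed=.03); print(bot.current_contact_force())
bot.line_to(p+.1115*u+[0,0,.055],max_speed=.06)
bot.line_to(p+.09*u+[0,0,.15]);bot.goto(p-.15*u+[0,0,.25],bot.current_tool_rot())
print(bot.current_clock(),bot.current_contact_force())
c=bot.read_camera("side")
cv2.imwrite("pics/side3.png",cv2.resize(c["pixels"][170:320,180:380],None,fx=4,fy=4,interpolation=cv2.INTER_CUBIC))
cv2.imwrite("pics/scene3.png",cv2.resize(bot.read_camera("scene")["pixels"][215:365,200:400],None,fx=4,fy=4,interpolation=cv2.INTER_CUBIC))
```

```text
[-10.5  -1.   15. ]
20.2333 [-0.7 -0.2  0. ]
```

View pics/side3.png

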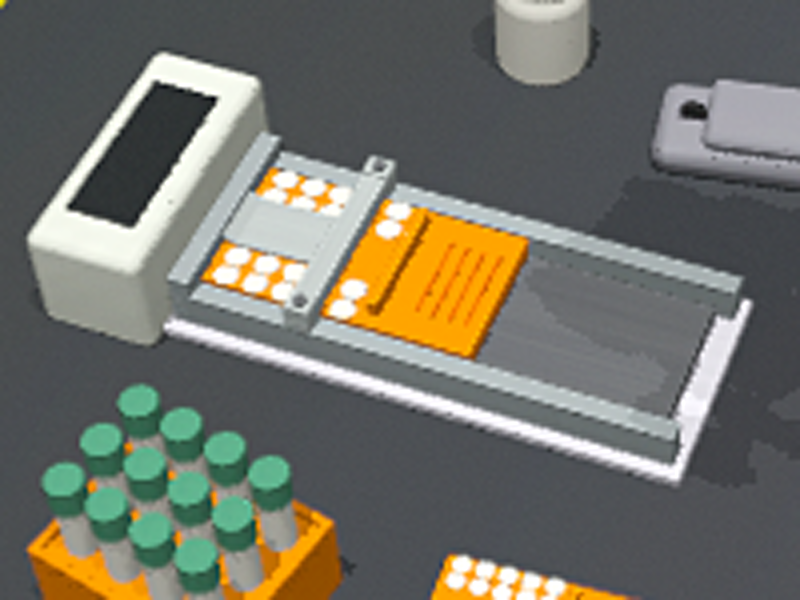

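Run:
```python
from h import *
c=bot.read_camera("side")
g=lambda a,z:ray(c,((a[0]+.5)/4+179.5,(a[1]+.5)/4+169.5),z)[0]
bar=(g((379,167),.045)+g((298,300),.045))/2
for z in(.033,.038):
    b=(g((528,240),z)+g((473,354),z))/2
    print(z,(bar-b)@u*1000,"expect 89 home; lateral",(bar-b)@v*1000)
f=(g((262,190),.033)+g((205,280),.033))/2; print("front-bar",(f-bar)@u*1000,"expect 61")
bot.job_done()
```

```text
0.033 90.64683049051949 expect 89 home; lateral -2.5288989160384414
0.038 92.30111581623127 expect 89 home; lateral -6.420986752225096
front-bar 56.938741673400486 expect 61
the job is handed in; nothing more can be done
```

The orange carrier is loaded in the dock, and I handed the job in at about 20 s of the 45 s allowed. No verdict is reported, so what follows rests on my own checks.

**What I did:** I chose the 150 x 84 mm plate in the channel over the two loose plates, one smaller and one larger. With closed fingertips I pressed its thumb deck to about 30.5 mm above the bench, so the bed was about 7.5 mm down. I slid it under the bar and the leaf spring with no jam. At 110 mm the tool stopped moving while the push rose to about 25 N, which I took as the end stop. I then eased off, lifted straight up and moved away.

**Last checks:**
- **Home position:** the side picture shows the carrier flat under the bar and leaf spring, with its front edge at the stop.
- **Distances in that picture:** the bar to the carrier's back edge measured 90.6 mm (89 expected when home).
- **One that disagreed:** the bar to the front edge measured 57 mm (61 expected). That edge is partly hidden by the stop's top and I picked the pixel by hand. I relied on the hard stop in the force readings instead.
- **Sideways offset:** the carrier measured 2.5 mm off centre (the limit is 6 mm).
- **Other objects:** the tube rack, jar and mouse look unmoved in the parts that picture shows. I saved a scene-camera picture as well but did not view it.
- **Contact at the end:** the tool force read about zero, so the robot was touching nothing.
- **Not measured:** I had no direct reading of the bed or leaf joints, so those are judged only from tool height and the picture.

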